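Test the stop buttons and set the worn one aside

ROBOT

A 6-joint arm with a two-finger parallel gripper is mounted at the origin on a cart in front of the work surface, level with it; the furniture and walls round the work are solid. World frame = base frame: x ahead of the robot, y to its left, z up, the work surface at z = 0. Lengths are in mm, angles in rad, forces in N, time in s.
With the tool pointing down it reaches from about 275 to 825 mm from the base axis. Payload 4.9 kg.
Tool frame: the origin (TCP) lies at the very end of the fingers, on their centre line; the grasp point (between the pads) lies 19 mm behind it; z points along the fingers, y is the line along which they close (so a half turn about z gives the same grasp; the last joint's range is limited). The gripper opens to 85 mm and grips with 20 to 120 N. Pads are 22 mm wide; open, the fingers measure 114 mm over their backs; the gripper's body (76 mm by 85 mm) begins 54 mm behind the grasp point. The pads swing forward as they close: fully open they stand 13 mm farther back than shut.
Start: joints at [-1.425, 0.326, -0.193, 1.052, 0, 1.437], TCP at [151.901, -528.625, 231.281] pointing down, gripper open.
Joint ranges: [-2.65, 2.65], [-0.97, 1.79], [-1.3, 1.35], [-1.93, 2.1], [-1.47, 1.37], [-3.14, 3.14]. Speed limits (rad/s): [2.57, 2.57, 3.14, 3.14, 3.14, 3.14].

INTERFACE

Orientations are given as a rotation vector (axis times angle).
In Python, from workcell import bot, viewer gives the robot as it stands.
- The arm moves only by the tool move_arm, never from a script. Its argument "plan" is a list of rows, each a list of 3 entries, a list of its own where there are three numbers: the shift along the world's x, y, z in cm, then the turn, a rotation vector about the world's x, y, z in degrees, then the opening, from 0 (shut) to 1 (fully open). In form: [[[dx, dy, dz], [wx, wy, wz], fingers], ...]. A call has 1 to 20 rows; each row shifts and turns the commanded pose from where the row before left it; what a row does not reach is not made up. A row lasts 1/12 s, in which the tool goes at most 41.7 mm and 7.16 degrees, less where a joint would pass 70% of its speed; a pose out of reach is approached as far as the arm can. A call is refused whole if a number of a shift passes 4.17 or a number of a turn 7.16, either way. A call with a gripper value outside its range is refused whole. The fingers move at their own pace and stop on an object; "force" is the grip in N (left out, the last holds). Time passes only in rows, so rows that do not move let the fingers close. It gives the time, the measured TCP pose, the force, the opening and the grip force at its end, in the units of the state.
- bot.get_state(): the state, without advancing time (a new reading comes with each control period).
- viewer.get_image(name): name is "scene" or "top"; returns a dict with "image" (400x640x3 uint8, blue, green, red), "z_map" (400x640 float32, mm along the optical axis (not along the pixel's ray), 0 where there is no reading), "K" (3x3 intrinsics, pixels), "pose" (4x4, takes a point from camera to world coordinates). Camera axes: x right, y down, z forward; pixel columns grow to the right and rows downward; lengths in mm; the calibration is good to about 2 mm. A picture is of the moment at which its call begins.
- bot.close_job(): hands the job in; it is judged then, once.
The state is a dict: "clock": time; "q": joint angles; "joint_vel": joint speeds; "tau": joint torques, N m; "position": TCP position; "eef_rot": TCP orientation; "wrist_force": force on the tool from outside, world axes, zero at the start; "moment": the same for the moment, N m; "finger_gap": opening from 0.0 (shut) to 1.0 (fully open); "finger_force": force on a finger pad.
Only numpy, scipy, OpenCV 4.12 (cv2) and the standard library are available. Lean on these libraries where they do the work, as an engineer would, in place of code of your own. Each camera call takes 0.05 s, during which the arm holds its last target. There are 200 camera calls.

TASK

Two spare push-lock stop buttons (grey boxes with a black mushroom head) stand on the worktop; one of them is worn. Test both where they stand, first the left one and then the right one, by pressing the head fully down from above and letting go: a sound one stays down, a worn one springs back up. Leave the sound button standing where it is with its head down, and set the worn one down upright in the empty grey tray, without dropping it.

Things in the scene. Friction and masses are not known exactly. Their poses are not given: they have to be found in the camera images.
- switch_1: stop button, both alike: loose grey box 60 (x) x 46 (y) x 34 mm high, a 10 mm black gland stub on its +x end, a round black mushroom head (36 mm across, 12 mm thick) on a stem in the middle of its top; 0.23 kg. Origin: centre of the underside, z up. Head top 61 mm above it when out, 51 mm fully down (needs at most 4 N). Grip the box across its 46 mm width (along y)
- switch_2: stop button, both alike: loose grey box 60 (x) x 46 (y) x 34 mm high, a 10 mm black gland stub on its +x end, a round black mushroom head (36 mm across, 12 mm thick) on a stem in the middle of its top; 0.23 kg. Origin: centre of the underside, z up. Head top 61 mm above it when out, 51 mm fully down (needs at most 4 N). Grip the box across its 46 mm width (along y)
- cap_1 (a joint): travel of the head of switch_1 in m: 0 = out, 0.010 = fully down (gap under the head 15 mm out, 5 mm down). A sound one moves stiffly (3 N) and stays as far down as it was pushed (pressing again changes nothing); a worn one springs back to 0 at once
- cap_2 (a joint): travel of the head of switch_2 in m: 0 = out, 0.010 = fully down (gap under the head 15 mm out, 5 mm down). A sound one moves stiffly (3 N) and stays as far down as it was pushed (pressing again changes nothing); a worn one springs back to 0 at once
- tray: fixed shallow grey square tray, 190 x 190 mm outside, walls 4 mm thick and 28 mm high (rolled rim up to 31 mm), inside 182 x 182 mm, its floor 4 mm above the worktop; empty. Origin: centre of the underside, z up, x and y along its sides

How it is judged:
By the outcome, as a careful person would: the job done as asked, in the order asked, and still so for the second after the job is handed in, with the robot touching nothing.
It also fails if it takes over 58 s, if anything falls off the work surface, if the arm or the gripper's body presses on something with over 40 N, if the wrist force passes 120 N, or if a joint passes its speed limit or range.

## Working session

There is one attempt and no reset: what is moved stays moved. The work goes in short steps, Python scripts to look and compute and a tool call to move; the robot and the scene stay as the last step left them, time stands still between calls to the robot, and variables do not carry over. Pictures are saved under pics/ and viewed, at most 10 in all, crops included, and the job is handed in when it is done.

Besides the shell and the picture viewer there is one more tool, called as a command line: name --argument value ..., lists and objects as JSON in quotes. move_arm: Moves the arm, as the interface text tells. Its arguments: {"type":"object","properties":{"plan":{"type":"array"},"force":{"type":"number"}},"required":["plan"]}

```bash
mkdir -p pics
cat > h.py <<'E'
from workcell import bot, viewer
import numpy as np, cv2
def cloud(d):
    z=d["z_map"]; K=d["K"]; T=d["pose"]
    v,u=np.mgrid[:z.shape[0],:z.shape[1]]
    P=np.stack([(u-K[0,2])/K[0,0]*z,(v-K[1,2])/K[1,1]*z,z],-1)
    W=P@T[:3,:3].T+T[:3,3]; W[z==0]=np.nan; return W
E
python3 - <<'E'
from h import *
s=bot.get_state();print({k:np.round(v,3) for k,v in s.items()})
for n in("top","scene"):
    d=viewer.get_image(n);cv2.imwrite(f"pics/{n}0.png",d["image"]);np.savez(f"{n}0.npz",**d)
    print(n,d["K"],np.round(d["pose"],3))
E
```

```text
{'clock': np.float64(0.0), 'q': array([-1.425,  0.327, -0.194,  1.052,  0.   ,  1.437]), 'joint_vel': array([ 0.001, -0.001,  0.   ,  0.001,  0.   ,  0.001]), 'tau': array([-1.0000e-03, -4.4340e+01,  2.6244e+01,  1.5000e-02, -0.0000e+00,
        0.0000e+00]), 'position': array([ 151.818, -527.999,  230.509]), 'eef_rot': array([-3.109, -0.438, -0.   ]), 'wrist_force': array([-0.13 , -0.709,  0.972]), 'moment': array([-0.05 , -0.005,  0.022]), 'finger_force': np.float64(0.0), 'finger_gap': np.float64(1.001)}
top [[410.5319951    0.         321.46939273]
 [  0.         410.5319951  206.70370065]
 [  0.           0.           1.        ]] [[-6.000000e-03 -9.990000e-01  4.800000e-02  4.511340e+02]
 [-1.000000e+00  6.000000e-03 -4.000000e-03  2.463800e+01]
 [ 4.000000e-03 -4.800000e-02 -9.990000e-01  1.144467e+03]
 [ 0.000000e+00  0.000000e+00  0.000000e+00  1.000000e+00]]
scene [[481.14716768   0.         319.07796652]
 [  0.         481.14716768 190.51000766]
 [  0.           0.           1.        ]] [[-8.41000e-01 -3.90000e-01  3.75000e-01  1.02647e+02]
 [-5.41000e-01  6.23000e-01 -5.65000e-01  6.42287e+02]
 [-1.40000e-02 -6.78000e-01 -7.35000e-01  8.52793e+02]
 [ 0.00000e+00  0.00000e+00  0.00000e+00  1.00000e+00]]
```

View pics/top0.png

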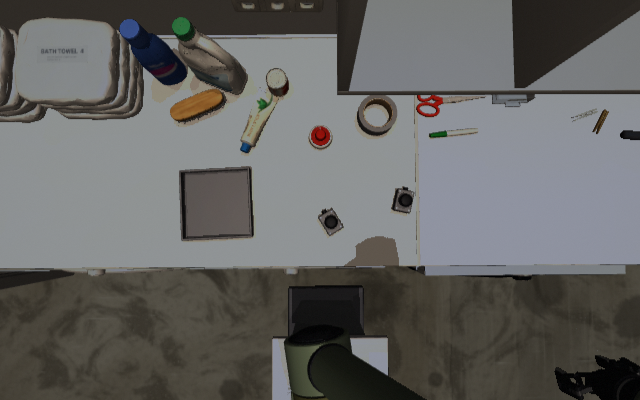

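View pics/scene0.png

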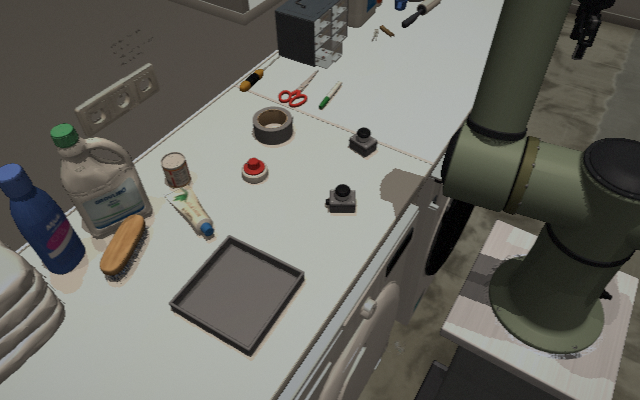

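The top view shows the switches at about (331,221) on the left and (403,200) on the right, with the tray at about (216,203). A red button at (320,137) is clutter.

Run:
```python
from h import *
d=dict(np.load("top0.npz"));W=cloud(d);im=d["image"]
print("table z",np.nanmedian(W[150:170,260:300,2]))
for n,(u,v) in dict(s1=(331,221),s2=(403,200)).items():
    w=W[v-22:v+22,u-22:u+22];z=w[...,2]
    h=w[z>50];print(n,"head",len(h),h.mean(0),h[:,2].max(), "minmax mid",(h.min(0)+h.max(0))/2)
    b=w[(z>22)];b=b[(b[:,2]<42)|(b[:,2]>46)]
    r=cv2.minAreaRect(b[:,:2].astype(np.float32));print("box incl gland",r)
    R=cv2.boxPoints(r);print(np.round(R))
w=W[150:255,165:270];b=w[(w[...,2]>18)&(w[...,2]<40)]
r=cv2.minAreaRect(b[:,:2].astype(np.float32));print("tray",r,"floor",np.nanmedian(W[190:215,200:230,2]))
crop=im[170:260,290:430];a=cv2.resize(crop,None,fx=5.5,fy=5.5,interpolation=cv2.INTER_CUBIC)
cv2.imwrite("pics/c0.png",cv2.convertScaleAbs(a,alpha=1.5))
```

```text
table z 0.6255882961813768
s1 head 143 [463.64972571  -3.61110912  59.82459415] 66.59981353535318 minmax mid [463.71264841  -3.47142414  58.50725958]
box incl gland ((466.4618225097656, -1.8998908996582031), (67.30793762207031, 46.24824142456055), 31.633033752441406)
[[426.   0.]
 [450. -39.]
 [507.  -4.]
 [483.  35.]]
s2 head 140 [ 520.11472968 -202.29935493   59.69388597] 65.51428800319354 minmax mid [ 519.63882832 -203.1586596    58.80149319]
box incl gland ((521.4871215820312, -203.42031860351562), (46.90289306640625, 62.00249481201172), 77.6665267944336)
[[ 486. -220.]
 [ 547. -233.]
 [ 557. -187.]
 [ 496. -174.]]
tray ((538.8587036132812, 310.9139404296875), (237.9246063232422, 193.11231994628906), 2.6666719913482666) floor 4.765804998194653
```

View pics/c0.png

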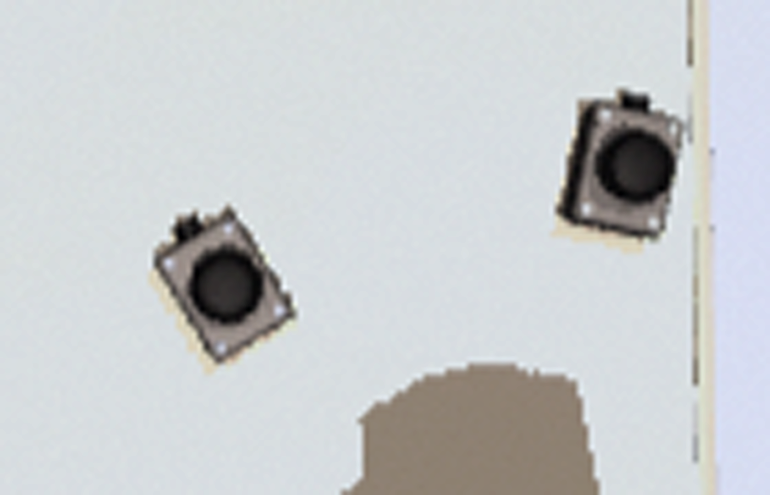

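The crop confirms the left switch's gland points up and to the left (yaw about +31°). The right one's yaw is about -12°.

move_arm --plan '[[[2.08,3.5,-0.6],[0,0,0],0],[[2.08,3.5,-0.6],[0,0,0],0],[[2.08,3.5,-0.6],[0,0,0],0],[[2.08,3.5,-0.6],[0,0,0],0],[[2.08,3.5,-0.6],[0,0,0],0],[[2.08,3.5,-0.6],[0,0,0],0],[[2.08,3.5,-0.6],[0,0,0],0],[[2.08,3.5,-0.6],[0,0,0],0],[[2.08,3.5,-0.6],[0,0,0],0],[[2.08,3.5,-0.6],[0,0,0],0],[[2.08,3.5,-0.6],[0,0,0],0],[[2.08,3.5,-0.6],[0,0,0],0],[[2.08,3.5,-0.6],[0,0,0],0],[[2.08,3.5,-0.6],[0,0,0],0],[[2.08,3.5,-0.6],[0,0,0],0],[[0,0,0],[0,0,0],0],[[0,0,0],[0,0,0],0],[[0,0,0],[0,0,0],0]]' --force 20

```text
clock: 1.6
position: [463.2, -3.5, 140.9]
eef_rot: [3.111, 0.439, -0.002]
wrist_force: [-1.8, -0.7, -0.2]
finger_gap: -0.002
finger_force: 0.0
```

move_arm --plan '[[[0,0,-2.5],[0,0,0],0],[[0,0,-2.5],[0,0,0],0],[[0,0,-2.2],[0,0,0],0],[[0,0,0],[0,0,0],0],[[0,0,-0.3],[0,0,0],0],[[0,0,-0.3],[0,0,0],0],[[0,0,-0.3],[0,0,0],0],[[0,0,-0.3],[0,0,0],0],[[0,0,-0.3],[0,0,0],0],[[0,0,-0.2],[0,0,0],0],[[0,0,0],[0,0,0],0],[[0,0,0],[0,0,0],0]]'

```text
clock: 2.6
position: [464.3, -3.5, 52.4]
eef_rot: [-3.111, -0.438, -0.001]
wrist_force: [1.3, -0.3, 2.9]
finger_gap: -0.0
finger_force: 1.1
```

move_arm --plan '[[[0,0,-0.1],[0,0,0],0],[[0,0,-0.1],[0,0,0],0],[[0,0,0],[0,0,0],0],[[0,0,0],[0,0,0],0]]'

```text
clock: 2.93
position: [464.4, -3.5, 51.0]
eef_rot: [3.111, 0.438, 0.002]
wrist_force: [-0.9, -0.5, 9.0]
finger_gap: 0.004
finger_force: 4.6
```

move_arm --plan '[[[0,0,-0.05],[0,0,0],0],[[0,0,0],[0,0,0],0],[[0,0,0],[0,0,0],0]]'

```text
clock: 3.18
position: [464.4, -3.5, 50.9]
eef_rot: [3.111, 0.439, 0.002]
wrist_force: [-2.3, 0.2, 14.8]
finger_gap: 0.0
finger_force: 7.2
```

move_arm --plan '[[[0,0,1],[0,0,0],0],[[0,0,3],[0,0,0],0],[[0,0,4],[0,0,0],0],[[1.11,-3.98,0],[0,0,0],0],[[1.11,-3.98,0],[0,0,0],0],[[1.11,-3.98,0],[0,0,0],0],[[1.11,-3.98,0],[0,0,0],0],[[1.11,-3.98,0],[0,0,0],0],[[0,0,0],[0,0,0],0],[[0,0,0],[0,0,0],0]]'

```text
clock: 4.02
position: [519.2, -204.2, 129.0]
eef_rot: [-3.11, -0.433, 0.001]
wrist_force: [-0.7, 0.5, 0.0]
finger_gap: 0.0
finger_force: 0.0
```

Run:
```python
from h import *
for n in("top","scene"):
    d=viewer.get_image(n);np.savez(f"{n}1.npz",**d);W=cloud(d)
    cv2.imwrite(f"pics/{n}1.png",d["image"])
    for f in(dict(np.load(f"{n}0.npz")),d):
        W=cloud(f);m=(np.hypot(W[...,0]-464,W[...,1]+3.5)<11)&(W[...,2]>40)&(W[...,2]<80);p=W[m];print(n,len(p),np.median(p,0) if len(p) else None)
a=np.hstack([cv2.imread("pics/scene0.png")[100:230,280:420],cv2.imread("pics/scene1.png")[100:230,280:420]])
cv2.imwrite("pics/cmp1.png",cv2.convertScaleAbs(cv2.resize(a,None,fx=2.8,fy=2.8,interpolation=cv2.INTER_CUBIC),alpha=1.5))
```

```text
top 53 [464.87139577  -4.53463525  61.39781383]
top 52 [463.75404693  -3.50630974  51.38573403]
scene 57 [463.31048435  -2.82582779  59.64303949]
scene 53 [464.46658498  -3.49614419  49.44400738]
```

View pics/cmp1.png

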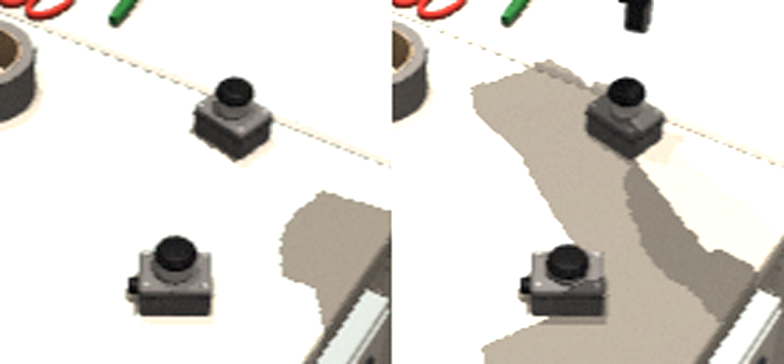

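The left switch stayed down 10 mm, so it is sound. Now I'll test the right one.

move_arm --plan '[[[0,0.1,-2.5],[0,0,0],0],[[0,0,-2.5],[0,0,0],0],[[0,0,-1.2],[0,0,0],0],[[0,0,0],[0,0,0],0],[[0,0,-0.3],[0,0,0],0],[[0,0,-0.3],[0,0,0],0],[[0,0,-0.3],[0,0,0],0],[[0,0,-0.3],[0,0,0],0],[[0,0,-0.3],[0,0,0],0],[[0,0,-0.15],[0,0,0],0],[[0,0,0],[0,0,0],0],[[0,0,0],[0,0,0],0]]'

```text
clock: 5.12
position: [520.0, -201.6, 51.6]
eef_rot: [3.111, 0.438, 0.002]
wrist_force: [2.1, 2.7, 3.1]
finger_gap: 0.004
finger_force: 1.5
```

move_arm --plan '[[[0,0,-0.1],[0,0,0],0],[[0,0,-0.1],[0,0,0],0],[[0,0,0],[0,0,0],0],[[0,0,0],[0,0,0],0]]'

```text
clock: 5.45
position: [520.0, -201.7, 50.8]
eef_rot: [3.11, 0.438, 0.002]
wrist_force: [-0.3, 4.5, 13.3]
finger_gap: -0.0
finger_force: 6.8
```

move_arm --plan '[[[0,0,1],[0,0,0],0],[[0,0,3],[0,0,0],0],[[0,0,4],[0,0,0],0],[[-3,-2,1],[0,0,-7],1],[[-3,-2,1],[0,0,-7],1],[[-3,-2,0],[0,0,-7],1],[[-3,-2,0],[0,0,-7],1],[[0,0,0],[0,0,0],1],[[0,0,0],[0,0,0],1]]'

```text
clock: 6.2
position: [397.6, -282.7, 149.4]
eef_rot: [3.124, -0.333, -0.002]
wrist_force: [0.2, 0.3, 0.3]
finger_gap: 0.844
finger_force: 0.0
```

Run:
```python
from h import *
for n in("top","scene"):
    d=viewer.get_image(n);np.savez(f"{n}2.npz",**d)
    W=cloud(d)
    for c in((464,-3.5),(520,-203)):
        m=(np.hypot(W[...,0]-c[0],W[...,1]-c[1])<11)&(W[...,2]>40)&(W[...,2]<80);p=W[m];print(n,len(p),np.median(p,0) if len(p) else None)
    # s2 head centroid and box top
    r=np.hypot(W[...,0]-520,W[...,1]+203)
    m=(r<45)&(W[...,2]>50)&(W[...,2]<75);p=W[m]
    if len(p):print("head",len(p),p.mean(0))
    m=(r<45)&(W[...,2]>28)&(W[...,2]<75);p=W[m]
    if len(p):print("box",cv2.minAreaRect(p[:,:2].astype(np.float32)))
    if n=="top":
        # box face by grey colour
        r=((W[...,0]>400)&(W[...,0]<700)&(W[...,1]>190)&(W[...,1]<440)).astype(np.uint8)
        g=(d["image"].max(2)<130).astype(np.uint8)*r
        k,l,s,_=cv2.connectedComponentsWithStats(g);i=1+np.argmax(s[1:,4]);print("tray px",s[i])
        q=W[l==i];z=q[:,2];f=q[z<9];print("floor mid",(np.nanpercentile(f,1,0)+np.nanpercentile(f,99,0))/2,cv2.minAreaRect(f[:,:2].astype(np.float32)))
        b=q[(z>22)&(z<36)];print("rim",cv2.minAreaRect(b[:,:2].astype(np.float32)))
    cv2.imwrite(f"pics/{n}2.png",d["image"])
```

```text
top 52 [463.74910329  -3.50273765  51.77947111]
top 55 [ 519.17363394 -203.12422807   61.37847546]
head 142 [ 520.15573247 -202.25165575   59.75387131]
box ((520.4785766601562, -203.07952880859375), (46.713539123535156, 60.165313720703125), 77.57386779785156)
tray px [ 179  166   75   75 5199]
floor mid [516.74422493 308.25774356   3.67138867] ((518.4714965820312, 314.9598693847656), (200.28289794921875, 206.77468872070312), 2.521934986114502)
rim ((516.1254272460938, 309.98974609375), (192.069091796875, 193.17039489746094), 2.497910737991333)
scene 56 [463.16289759  -2.95360664  50.1973151 ]
scene 45 [ 520.07769605 -202.67209858   59.47094899]
head 112 [ 521.44901742 -197.25960813   57.66218794]
box ((522.4188232421875, -200.86749267578125), (47.92290496826172, 62.139427185058594), 79.15226745605469)
```

View pics/top2.png

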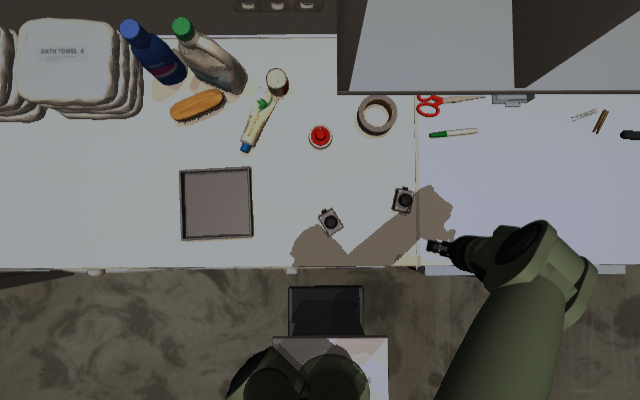

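The right switch sprang back, so it is the worn one. In the picture, the tray is clear at about (216,203) and both switches stand unmoved. Next I'll grasp the right switch.

move_arm --plan '[[[3.06,2,0],[0,0,0],1],[[3.06,2,0],[0,0,0],1],[[3.06,2,0],[0,0,0],1],[[3.06,2,0],[0,0,0],1],[[0,0,-2],[0,0,0],1],[[0,0,-2.5],[0,0,0],1],[[0,0,-1],[0,0,0],1],[[0,0,0],[0,0,0],1],[[0,0,0],[0,0,0],1]]' --force 40

```text
clock: 7.05
position: [521.5, -200.9, 93.8]
eef_rot: [-3.124, 0.326, 0.003]
wrist_force: [-0.9, -0.3, 0.2]
finger_gap: 1.003
finger_force: 0.0
```

move_arm --plan '[[[-0.1,-0.15,-2],[0,0,0],1],[[0,0,-2],[0,0,0],1],[[0,0,-2],[0,0,0],1],[[0,0,-1.5],[0,0,0],1],[[0,0,-1],[0,0,0],1],[[0,0,-0.4],[0,0,0],1],[[0,0,0],[0,0,0],1],[[0,0,0],[0,0,0],1]]'

```text
clock: 7.72
position: [521.5, -203.6, 6.2]
eef_rot: [3.124, -0.328, 0.002]
wrist_force: [-0.6, 0.1, 0.3]
finger_gap: 0.995
finger_force: 0.0
```

move_arm --plan '[[[-0.1,0.05,-0.2],[0,0,0],0.7],[[0,0,0],[0,0,0],0.6],[[0,0,0],[0,0,0],0],[[0,0,0],[0,0,0],0],[[0,0,0],[0,0,0],0],[[0,0,0],[0,0,0],0],[[0,0,0],[0,0,0],0],[[0,0,0],[0,0,0],0]]'

```text
clock: 8.38
position: [520.3, -202.7, 4.0]
eef_rot: [3.124, -0.327, 0.002]
wrist_force: [-0.4, 0.8, 5.1]
finger_gap: 0.531
finger_force: 42.7
```

move_arm --plan '[[[0,0,0.5],[0,0,0],0],[[0,0,1],[0,0,0],0],[[0,0,2],[0,0,0],0],[[0,0,3],[0,0,0],0],[[0,0,3],[0,0,0],0],[[0,0,2.5],[0,0,0],0],[[0,0,0],[0,0,0],0],[[0,0,0],[0,0,0],0]]'

```text
clock: 9.05
position: [520.8, -203.2, 125.0]
eef_rot: [3.123, -0.327, 0.005]
wrist_force: [0.3, 0.2, -3.8]
finger_gap: 0.533
finger_force: 41.8
```

move_arm --plan '[[[0,2,0],[0,0,0],0],[[0,3,0],[0,0,3],0],[[0,3.3,0],[0,0,3],0],[[0,3.3,0],[0,0,3],0],[[-0.1,3.3,0],[0,0,3],0],[[-0.1,3.3,0],[0,0,2],0],[[-0.1,3.3,0],[0,0,0],0],[[-0.1,3.3,0],[0,0,0],0],[[0,3.3,0],[0,0,0],0],[[0,3.3,0],[0,0,0],0],[[0,3.3,0],[0,0,0],0],[[0,3.3,0],[0,0,0],0],[[0,3.3,0],[0,0,0],0],[[0,3.3,0],[0,0,0],0],[[0,3,0],[0,0,0],0],[[0,2,0],[0,0,0],0],[[0,1.6,0],[0,0,0],0],[[0,0,0],[0,0,0],0],[[0,0,0],[0,0,0],0]]'

```text
clock: 10.63
position: [528.7, 204.9, 123.2]
eef_rot: [-3.044, -0.298, 0.014]
wrist_force: [-1.0, -0.4, -2.4]
finger_gap: 0.534
finger_force: 42.0
```

Run:
```python
from h import *
d=viewer.get_image("scene");cv2.imwrite("pics/s3.png",d["image"])
```

```text
(no output)
```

View pics/s3.png

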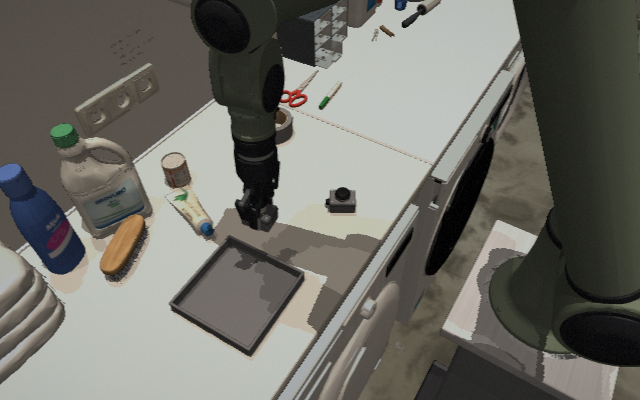

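The arm stopped short at y = 205 and the tool is slightly tilted. The switch is held at about (260,208) in the scene view. I'll check the joints.

Run:
```python
from h import *
from scipy.spatial.transform import Rotation as R
s=bot.get_state();print(np.round(s["q"],3),np.round(s["joint_vel"],3),s["position"],s["eef_rot"])
M=R.from_rotvec(s["eef_rot"]).as_matrix();print(np.round(M,3))
```

```text
[ 0.194  0.445 -0.312  0.815  0.084  3.141] [-0.008 -0.005 -0.009  0.001  0.002  0.001] [528.54965968 204.62885655 123.20377602] [-3.04367455 -0.29709684  0.01446068]
[[ 0.981  0.193 -0.017]
 [ 0.193 -0.978  0.082]
 [-0.001 -0.084 -0.996]]
```

Joint 6 is at its limit. Turning the wrist to about +42° yaw brings the tray within reach.

move_arm --plan '[[[0,0,0],[0,0,6],0],[[0,0,0],[0,0,6],0],[[0,0,0],[0,0,6],0],[[0,0,0],[0,0,6],0],[[0,0,0],[0,0,7],0],[[0,0,0],[0,0,0],0],[[0,0,0],[0,0,0],0]]'

```text
clock: 11.27
position: [528.7, 204.4, 123.3]
eef_rot: [-2.86, -1.096, 0.048]
wrist_force: [0.8, 0.1, -2.7]
finger_gap: 0.531
finger_force: 42.0
```

```bash
cat > st.py <<'E'
from h import *
from scipy.spatial.transform import Rotation as R
s=bot.get_state();M=R.from_rotvec(s["eef_rot"]).as_matrix();a=M[:,2]
print("q",np.round(s["q"],2),"pos",np.round(s["position"],1),"yaw",np.degrees(np.arctan2(M[0,1],-M[1,1])),"tiltfix deg",np.degrees(np.cross(a,[0,0,-1])))
E
python3 st.py
```

```text
q [ 0.2   0.48 -0.26  0.88  0.07  2.61] pos [528.7 204.4 123.3] yaw 41.94625868421647 tiltfix deg [-3.54759212 -3.27276119 -0.        ]
```

move_arm --plan '[[[0,1,0],[-1.8,-1.6,0],0],[[-0.2,2,0],[-1.7,-1.6,0],0],[[-0.3,2.5,0],[0,0,0],0],[[-0.3,2.5,0],[0,0,0],0],[[-0.3,1.5,0],[0,0,0],0],[[-0.1,0.9,0],[0,0,0],0],[[0,0,0],[0,0,0],0],[[0,0,0],[0,0,0],0]]'

```text
clock: 11.93
position: [516.6, 308.5, 123.2]
eef_rot: [-2.931, -1.129, 0.002]
wrist_force: [-0.8, 0.3, -3.7]
finger_gap: 0.531
finger_force: 42.1
```

```bash
python3 st.py
```

```text
q [ 0.42  0.51 -0.2   0.86  0.    2.82] pos [516.6 308.5 123.2] yaw 42.11571547593578 tiltfix deg [-0.01378709 -0.08824456 -0.        ]
```

move_arm --plan '[[[0,0,-1.5],[0,0,0],0],[[0,0,-2.5],[0,0,0],0],[[0,0,-2.5],[0,0,0],0],[[0,0,-2],[0,0,0],0],[[0,0,-1.5],[0,0,0],0],[[0,0,-0.8],[0,0,0],0],[[0,0,-0.3],[0,0,0],0],[[0,0,-0.1],[0,0,0],0],[[0,0,0],[0,0,0],0],[[0,0,0],[0,0,0],0]]'

```text
clock: 12.77
position: [517.7, 309.2, 12.5]
eef_rot: [-2.93, -1.129, -0.001]
wrist_force: [0.1, 0.3, -2.4]
finger_gap: 0.531
finger_force: 42.1
```

move_arm --plan '[[[0,0,-0.1],[0,0,0],0],[[0,0,-0.1],[0,0,0],0],[[0,0,-0.1],[0,0,0],0],[[0,0,0],[0,0,0],0],[[0,0,0],[0,0,0],0]]'

```text
clock: 13.18
position: [516.6, 309.1, 8.4]
eef_rot: [-2.93, -1.13, 0.002]
wrist_force: [0.9, -0.7, -1.9]
finger_gap: 0.532
finger_force: 42.1
```

move_arm --plan '[[[0,0,-0.05],[0,0,0],0],[[0,0,-0.05],[0,0,0],0],[[0,0,0],[0,0,0],0],[[0,0,0],[0,0,0],0]]'

```text
clock: 13.52
position: [516.7, 309.1, 8.1]
eef_rot: [-2.93, -1.13, 0.001]
wrist_force: [-3.8, -1.5, 5.6]
finger_gap: 0.527
finger_force: 43.0
```

It is touching the tray floor, so I'll release.

move_arm --plan '[[[0,0,0],[0,0,0],0.6],[[0,0,0],[0,0,0],0.7],[[0,0,0],[0,0,0],0.8],[[0,0,0],[0,0,0],0.9],[[0,0,0],[0,0,0],0.9],[[0,0,0],[0,0,0],0.9],[[0,0,1],[0,0,0],0.9],[[0,0,2],[0,0,0],0.9],[[0,0,3],[0,0,0],0.9],[[0,0,3],[0,0,0],0.9],[[0,0,3],[0,0,0],0.9],[[-1,-3.5,1],[0,0,0],0.9],[[-1,-3.5,1],[0,0,0],0.9],[[-1,-3.5,0],[0,0,0],0.9],[[-1,-3.5,0],[0,0,0],0.9],[[0,0,0],[0,0,0],0.9],[[0,0,0],[0,0,0],0.9]]'

```text
clock: 14.93
position: [476.4, 167.6, 148.4]
eef_rot: [-2.932, -1.125, 0.0]
wrist_force: [0.5, 0.4, 0.1]
finger_gap: 0.902
finger_force: 0.0
```

Run:
```python
from h import *
d=viewer.get_image("scene");cv2.imwrite("pics/s4.png",d["image"])
for n in("top","scene"):
  W=cloud(viewer.get_image(n))
  for c in((464,-3.5),(516.5,309)):
    m=(np.hypot(W[...,0]-c[0],W[...,1]-c[1])<11)&(W[...,2]>40)&(W[...,2]<90);p=W[m];print(n,len(p),np.median(p,0) if len(p) else None)
```

```text
top 52 [463.7397257   -3.5128116   52.13326889]
top 0 None
scene 52 [463.5073519   -2.86691501  49.50831926]
scene 94 [515.16511081 309.36766785  63.7441637 ]
```

View pics/s4.png

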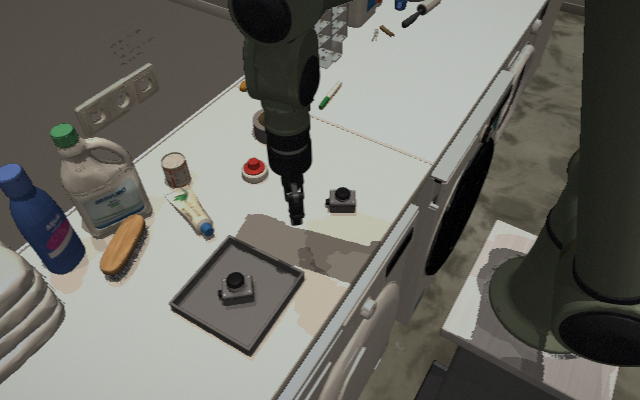

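The worn switch stands upright in the tray at about (236,287) with its head out. The sound one is still in place at (341,198) with its head down, and the arm is clear, so I'm handing in.

```bash
python3 -c "from workcell import bot; print(bot.close_job())"
```

```text
the job is handed in; nothing more can be done
None
```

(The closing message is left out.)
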